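# Load a board under the hold-down flap of an inspection stage

### The job

Clear the light shade off the inspection stage by hanging it over the steel bar, one wall on each side of the bar, and let go of it; then pick up the board with the heat sink, lay it on the stage and slide its bare end squarely and centrally at least 2 cm under the flap without lifting the flap. Finish while still holding the board by its heat sink and pressing it flat, so that the sprung stage plate stays pushed down about half of its 8 mm travel. Do not disturb the other things on the bench.

Things in the scene. Friction and masses are not known exactly. Their poses are not given: they have to be found in the camera images.
- shade_grip (a point): light shade, about 0.14 kg: bent aluminium upside-down U on the stage plate. Two walls 60 x 70 x 4 mm, normal to its x, 30 mm apart inside, under a 4 mm roof 38 x 60 mm. On the roof a black upright handle fin: 10 mm thick (x), 30 long (y), 40 tall. Point: in the fin, 14 mm below its top, 26 above the roof's upper face, 30 above its underside, 100 above the walls' lower ends. z up
- bar_mid (a point): middle of the axis of a fixed level steel bar on two posts: 16 mm thick, 200 mm long, along this point's y axis, its axis 120 mm above the bench. It stands left or right of the stage; the board lies on the other side
- board_grip (a point): board, about 0.16 kg, flat on the bench: blue stiff plate 120 (x) x 50 (y) x 5 mm with an upright finned aluminium heat sink 30 (x) x 20 (y) x 38 mm tall on it. Point: on the heat sink's centre line, 13 mm below its top, 25 above the plate's upper face, 30 above its underside. The bare end is 90 mm from it along +x, the other end 30 mm along -x
- board_edge (a point): middle of the board's bare end edge (half-way through its 5 mm thickness), 90 mm ahead of board_grip along the board's x axis
- flap_edge (a point): middle of the flap's free edge, on its underside, 9 mm above the stage plate. x axis: level, inward under the flap, the way the board is slid. The flap is a level aluminium sheet 100 mm wide, 3 mm thick, hinged 68 mm farther in; a turned-up lip reaches 8 mm outside this edge, up to 8 mm above it. A low stop on the plate, 50 mm in from this point, ends the way in
- stage: inspection stage, fixed on the bench: round metal foot, on it a black level sprung plate 200 (x) x 150 (y) mm, its upper face 52 mm above the bench when not pressed. Origin: on the bench under the plate's centre; x axis as flap_edge's. The flap's edge is 20 mm past the centre along x; the free part of the plate reaches 120 mm before the flap's edge
- flap (a joint): lift angle of the flap, rad: 0 resting, grows as it is lifted (counts as lifted beyond 0.08, its edge about 5 mm up). It is light and swings up freely
- platen (a joint): how far the sprung stage plate is pushed down, m: 0 free, 0.008 at its stop. The flap goes down with it. With the board on it, it begins to sink at 2 to 3 N of push and takes about 1.5 N more per mm
- spare_board: bystander: shorter blue board without heat sink, 85 x 50 x 5 mm, small parts on it; lies in front of the robot to its right. Leave alone. Origin at its underside
- tape_reel: bystander: grey ring, 68 mm across, 18 mm high. Leave alone. Origin at its underside
- driver: bystander: screwdriver lying across, 160 mm long. Leave alone
- jar: bystander: small jar, 52 mm across, 60 mm high. Leave alone. Origin at its underside
- flux: bystander: small bottle, 40 mm across, 100 mm high. Leave alone. Origin at its underside
- brush: bystander: brush lying across, 160 mm long. Leave alone

How it is judged:
On the way, in this order (a step that is already met when the one before it is completed fails the run):
1. the shade hangs over the bar, let go (contact force between shade and bar above 0.4 N and height (world z) of shade_grip above 0.125 m and angle between shade_grip's own z axis and vertical below 0.6 rad and x of shade_grip in the frame of bar_mid between -0.035 and 0.035 m and y of shade_grip in the frame of bar_mid between -0.09 and 0.09 m and contact force between shade and the fingers below 0.05 N), for 0.3 s.
2. the board's bare end is at least 15 mm under the flap (x of board_edge in the frame of flap_edge above 0.015 m and z of board_edge in the frame of flap_edge below 0 m and y of board_edge in the frame of flap_edge between -0.02 and 0.02 m and angle between the x axis of board_edge and the x axis of flap_edge, either way round below 0.14 rad and value of joint flap below 0.08 rad), for 0.2 s.
3. the board is held pressed flat on the sunken plate (all of step 2 and value of joint platen above 0.0025 m and contact force between board and platen above 3 N and angle between board_edge's own z axis and vertical below 0.05 rad and contact force between the fingers and board above 2 N and contact force between each of the arm, the fingers and platen below 0.5 N and linear speed of board below 0.02 m/s), for 0.2 s.
At the end, for the whole second after the job is handed in: Shade hangs free over the bar (grip over 125 mm high, tilt under 0.6 rad). Board edge 15 mm or more under the flap, within 20 mm of its middle and 0.14 rad of square, flap under 0.08 rad. Fingers hold the board flat (0.05 rad), over 3 N on the plate, which stays over 2.5 mm down (all of step 1 and all of step 3); the arm keeps its last pose, push and grip.
It fails at once if the flap is lifted (value of joint flap above 0.08 rad).
It fails at once if a bystander is disturbed (moved over 30 mm) (distance of any of spare_board, tape_reel, driver, jar, flux, brush from where it was at the start of the episode above 0.03 m).
It also fails if it takes over 72 s, if anything falls off the work surface, if the arm or the gripper's body presses on something with over 40 N, if the wrist force passes 120 N, or if a joint passes its speed limit or range.

### The arm

A 6-joint arm with a two-finger parallel gripper is mounted at the origin on the work surface. World frame = base frame: x ahead of the robot, y to its left, z up, the work surface at z = 0. Lengths are in m, angles in rad, forces in N, time in s.
With the tool pointing down it reaches from about 0.35 to 0.975 m from the base axis. Payload 7.1 kg.
Tool frame: the origin (TCP) lies midway between the tips of the shut fingers; the grasp point (between the pads) lies 19 mm behind it (grip_point_offset is the distance from the TCP to the grasp point, in m); z points along the fingers, y is the line along which they close (so a half turn about z gives the same grasp; the last joint's range is limited). The gripper opens to 88 mm and grips with 3 to 60 N. Pads are 20 mm wide; open, the fingers measure 115 mm over their backs; the gripper's body (75 mm by 178 mm) begins 61 mm behind the grasp point.
Start: joints at [-1.133, 0.423, 1.63, -0, 1.089, -0.019], TCP at [0.276, -0.561, 0.223] pointing down, gripper open.
Joint ranges: [-3, 3], [-0.9, 2.11], [0.09, 2.58], [-1.31, 4.45], [0.11, 2.69], [-2.54, 2.54]. Speed limits (rad/s): [2.39, 2.39, 3.01, 3.14, 3.14, 3.14].

### API

Orientations are given as a 3x3 rotation matrix whose columns are the frame's x, y, z axes.
In Python, from cell import read_state, grab_frame, get_calibration, hand_in, grip_point_offset gives the robot as it stands.
- The arm moves only by the tool arm_command, never from a script. Its argument "steps" is a list of rows, each a list of 7 numbers: the turn, a rotation vector about the tool's x, y, z in rad, then the shift along the tool's x, y, z in m, then the opening, from -1 (shut) to 1 (fully open). In form: [[ax, ay, az, dx, dy, dz, jaw], ...]. A call has 1 to 20 rows; each row shifts and turns the commanded pose from where the row before left it, along the tool's axes as they then stand; what a row does not reach is not made up. A row lasts 1/12 s, in which the tool goes at most 41.7 mm and 7.16 degrees, less where a joint would pass 70% of its speed; a pose out of reach is approached as far as the arm can. A call with a gripper value outside its range is refused whole. The fingers move at their own pace and stop on an object; "squeeze" is the grip in N (left out, the last holds). Time passes only in rows, so rows that do not move let the fingers close. It gives the time, the measured TCP pose, the force, the opening and the grip force at its end, in the units of the state.
- read_state(): the state, without advancing time (a new reading comes with each control period).
- grab_frame(name): name is "side" or "top"; returns the picture (400x640x3 uint8, red, green, blue); there is no depth.
- get_calibration(name): a dict with "intrinsics" (3x3 intrinsics, pixels), "cam_to_world" (4x4, takes a point from camera to world coordinates). Camera axes: x right, y down, z forward; pixel columns grow to the right and rows downward; lengths in m; the calibration is good to about 2 mm. A picture is of the moment at which its call begins. get_calibration takes no time and is no camera call.
- hand_in(): hands the job in; it is judged then, once.
The state is a dict: "time_s": time; "joints": joint angles; "dq": joint speeds; "joint_torque": joint torques, N m; "eef_pos": TCP position; "tcp_rot": TCP orientation; "contact_force": force on the tool from outside, world axes, zero at the start; "moment": the same for the moment, N m; "gripper_width": finger opening in m; "grip_force": force on a finger pad.
Only numpy, scipy, OpenCV 4.12 (cv2) and the standard library are available. Lean on these libraries where they do the work, as an engineer would, in place of code of your own. Each camera call takes 0.05 s, during which the arm holds its last target. There are 200 camera calls.

## Working session

There is one attempt and no reset: what is moved stays moved. The work goes in short steps, Python scripts to look and compute and a tool call to move; the robot and the scene stay as the last step left them, time stands still between calls to the robot, and variables do not carry over. Pictures are saved under pics/ and viewed, at most 10 in all, crops included, and the job is handed in when it is done.

Besides the shell and the picture viewer there is one more tool, called after "Emit:" as a command line: name --pt "numbers of a row" for each row, then --argument value for the rest. arm_command: Moves the arm, as the interface text tells. Its arguments: {"type":"object","properties":{"steps":{"type":"array","items":{"type":"array","items":{"type":"number"}}},"squeeze":{"type":"number"}},"required":["steps"]}

```bash
mkdir -p pics; ls
python3 - <<'E'
from cell import *
import cv2,numpy as np
np.set_printoptions(precision=4,suppress=True)
for n in("top","side"):
    f=grab_frame(n); cv2.imwrite(f"pics/{n}0.png",f[:,:,::-1]); np.save(f"{n}0.npy",f)
    c=get_calibration(n); print(n,np.array(c["intrinsics"]),np.array(c["cam_to_world"]))
s=read_state(); print(s, grip_point_offset)
E
```

```text
pics
top [[460.6564   0.     319.8022]
 [  0.     460.6564 195.9255]
 [  0.       0.       1.    ]] [[-0.0285 -0.9935  0.11    0.4315]
 [-0.9996  0.0291  0.0042  0.0127]
 [-0.0074 -0.1099 -0.9939  1.1337]
 [ 0.      0.      0.      1.    ]]
side [[424.8756   0.     324.3824]
 [  0.     424.8756 194.924 ]
 [  0.       0.       1.    ]] [[ 0.992  -0.088   0.0901  0.501 ]
 [-0.1253 -0.6179  0.7762 -0.71  ]
 [-0.0127 -0.7813 -0.624   0.6836]
 [ 0.      0.      0.      1.    ]]
{'time_s': 0.1, 'joints': array([-1.133 ,  0.4238,  1.6306, -0.    ,  1.0886, -0.019 ]), 'dq': array([ 0.0006, -0.0008, -0.0012,  0.0005,  0.0008,  0.0001]), 'joint_torque': array([  0.0001, -54.5614, -27.4324,   0.0645,   0.0189,  -0.0001]), 'eef_pos': array([ 0.2755, -0.5605,  0.222 ]), 'tcp_rot': array([[ 0.8975,  0.4411, -0.0006],
       [ 0.4411, -0.8975,  0.0012],
       [ 0.    , -0.0013, -1.    ]]), 'contact_force': array([ 0.2517,  0.6119, -0.3066]), 'moment': array([ 0.0113,  0.0129, -0.0065]), 'grip_force': 0.0, 'gripper_width': 0.08786191554041266} 0.0187
```

View pics/top0.png

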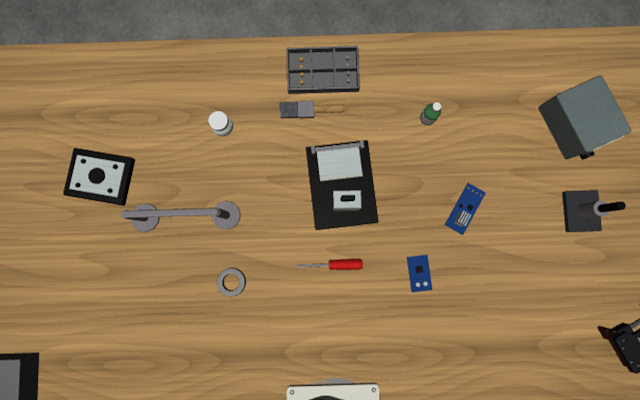

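View pics/side0.png

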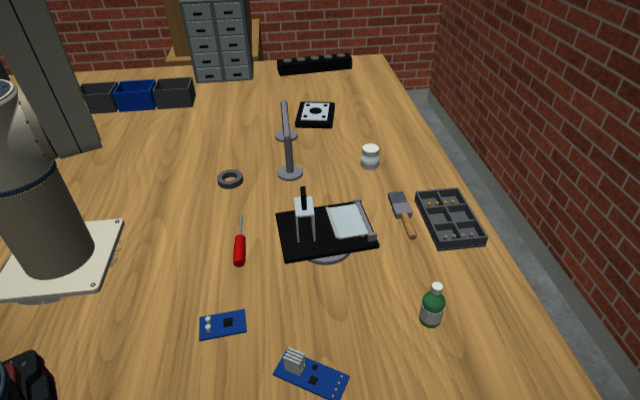

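The top view shows the stage at (342,185), the shade at (347,200), the bar from (122,214) to (225,212), and the board at (465,208) with its heat sink near (465,216). The side view shows the shade's fin at (304,197) and the heat sink at (293,361). I'll zoom in for corners.

```bash
cat > h.py <<'E'
from cell import *
import cv2,numpy as np
np.set_printoptions(precision=4,suppress=True)
def ray(n,uv):
    c=get_calibration(n);K=np.array(c["intrinsics"]);T=np.array(c["cam_to_world"])
    d=T[:3,:3]@np.linalg.solve(K,[uv[0],uv[1],1.]);return T[:3,3],d/np.linalg.norm(d)
def onz(n,uv,z):
    o,d=ray(n,uv);return o+d*(z-o[2])/d[2]
def tri(uvt,uvs):
    A=[];b=[]
    for n,uv in(("top",uvt),("side",uvs)):
        o,d=ray(n,uv);P=np.eye(3)-np.outer(d,d);A.append(P);b.append(P@o)
    return np.linalg.lstsq(np.vstack(A),np.hstack(b),rcond=None)[0]
def proj(n,p):
    c=get_calibration(n);K=np.array(c["intrinsics"]);T=np.array(c["cam_to_world"])
    q=K@(T[:3,:3].T@(np.array(p)-T[:3,3]));return q[:2]/q[2]
def crop(f,x,y,w,h,k):
    im=cv2.resize(f[y:y+h,x:x+w,::-1],(w*k,h*k),interpolation=cv2.INTER_CUBIC)
    for u in range(-(-x//10)*10,x+w,10):
        cv2.line(im,((u-x)*k,0),((u-x)*k,5),(0,255,255),1); 
        if u%20==0: cv2.putText(im,str(u),((u-x)*k,16),0,.35,(0,255,255),1)
    for v in range(-(-y//10)*10,y+h,10):
        cv2.line(im,(0,(v-y)*k),(5,(v-y)*k),(0,255,255),1); cv2.putText(im,str(v),(6,(v-y)*k+4),0,.35,(0,255,255),1)
    return im
E
python3 - <<'E'
from h import *
t=np.load("top0.npy");s=np.load("side0.npy")
a=crop(t,300,135,80,100,4);b=crop(t,440,178,50,60,6);c=crop(t,115,190,130,45,4)
d=crop(s,270,180,110,85,4);e=crop(s,265,340,90,60,4)
W=np.zeros((600,800,3),np.uint8)
def put(im,x,y):
    h,w=im.shape[:2];W[y:y+h,x:x+w]=im[:600-y,:800-x]
put(a[:400],0,0);put(cv2.resize(b,(300,360)),320,0);
put(cv2.resize(c,(0,0),fx=.6,fy=.6),0,405)
put(d[:240,:440],360,360);cv2.imwrite("pics/m1.png",W)
W2=np.zeros((400,800,3),np.uint8);W2[:240,:360]=e;W2[:340,360:800]=d;cv2.imwrite("pics/m2.png",W2)
E
```

```text
(no output)
```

View pics/m1.png

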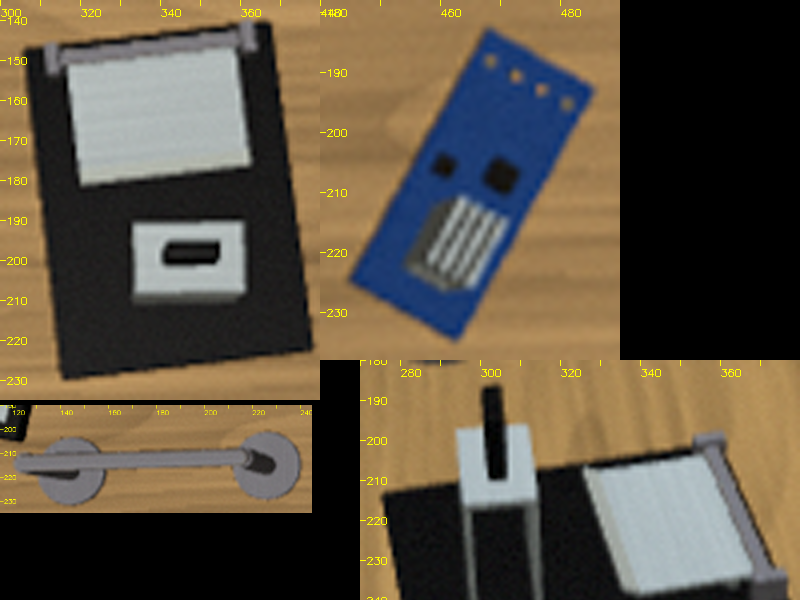

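View pics/m2.png

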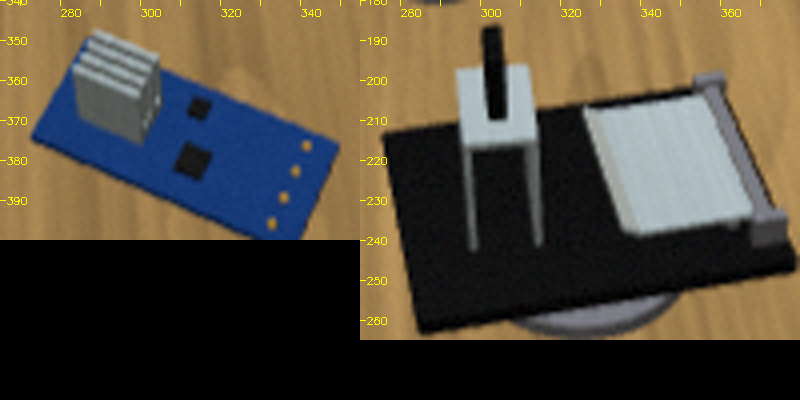

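m1 and m2 give clear outlines: plate corners near (306,147), (367,140), (378,222) and (316,230). The roof spans (333.5,190.5) to (361.5,208). The board's bare end, with the gold pads, points up-right. The lip edge runs about (320,181) to (362,176). Next I compute the poses.

Run:
```python
from h import *
t=np.load("top0.npy");hsv=cv2.cvtColor(t,cv2.COLOR_RGB2HSV)
def rect(mask,x,y,w,h):
    m=np.zeros(mask.shape,np.uint8);m[y:y+h,x:x+w]=mask[y:y+h,x:x+w]
    cs,_=cv2.findContours(m,0,2);c=max(cs,key=cv2.contourArea);return cv2.convexHull(c)
def pose(n,hull,z):
    P=np.array([onz(n,p,z)[:2] for p in hull[:,0].astype(float)]).astype(np.float32)
    return cv2.minAreaRect(P*1000)
print("board",pose("top",rect((hsv[...,0]>100)&(hsv[...,0]<130)&(hsv[...,1]>120),435,175,60,65),.005))
sd=np.load("side0.npy");
blk=(t.max(2)<60)
print("stage",pose("top",rect(blk,295,130,95,110),.052))
C=[(306.0,146.7),(367.2,140.2),(377.9,221.8),(315.4,229.4)]
Q=np.array([onz("top",c,.052) for c in C]);print(Q,Q.mean(0),np.linalg.norm(Q[1]-Q[0]),np.linalg.norm(Q[2]-Q[1]))
for a,b in((3,0),(2,1)): d=Q[b]-Q[a];print("yaw",np.degrees(np.arctan2(d[1],d[0])))
w=((t.min(2)>120)&(hsv[...,1]<60))
print("roof",pose("top",rect(w,325,186,45,30),.126))
R=np.array([onz("top",c,.126) for c in [(333,190),(361.2,189.7),(361.3,207.6),(333,207.6)]]);print(R,R.mean(0))
F=[onz("top",c,.166) for c in [(340.5,195),(354.8,195),(354.8,201),(340.5,201)]];print("fin",np.mean(F,0))
print("fin tri",tri((347.7,196.2),(302.7-.4,186.5)))
# bar
m=(hsv[...,1]<70)
xs=[];ys=[]
for u in range(152,208,4):
    r=np.where(m[204:224,u])[0]+204
    xs.append(u);ys.append(r.mean()); print(u,r.min(),r.max(),end=' ')
k=np.polyfit(xs,ys,1);print(k)
for u in(122.5,216,170):print(onz("top",(u,np.polyval(k,u)),.12))
# heat sink top
print("hs",np.mean([onz("top",c,.043) for c in [(463.5,210.5),(471,213.5),(465.5,226),(458,222.5)]],0))
```

```text
board ((515.6663818359375, -337.57025146484375), (48.692317962646484, 117.80528259277344), 58.421112060546875)
stage ((577.52392578125, -34.85594177246094), (197.93551635742188, 148.1870880126953), 5.103864669799805)
[[ 0.6706  0.0468  0.052 ]
 [ 0.682  -0.1     0.052 ]
 [ 0.4862 -0.1173  0.052 ]
 [ 0.4726  0.0298  0.052 ]] [ 0.5779 -0.0352  0.052 ] 0.14724839187636435 0.19656879103185132
yaw 4.9246284674464995
yaw 5.051076854409448
roof ((534.572509765625, -41.64411926269531), (59.471275329589844, 35.369354248046875), 88.31658935546875)
[[ 0.5553 -0.0125  0.126 ]
 [ 0.5542 -0.0746  0.126 ]
 [ 0.5146 -0.0733  0.126 ]
 [ 0.5164 -0.0113  0.126 ]] [ 0.5352 -0.043   0.126 ]
fin [ 0.5325 -0.0419  0.166 ]
fin tri [ 0.5352 -0.0418  0.1728]
152 205 223 156 209 223 160 210 216 164 210 215 168 210 215 172 210 215 176 209 215 180 209 215 184 209 215 188 209 215 192 209 215 196 209 215 200 209 214 204 209 214 [ -0.0541 222.1692]
[0.5129 0.4542 0.12  ]
[0.5181 0.2472 0.12  ]
[0.5155 0.349  0.12  ]
hs [ 0.4895 -0.3232  0.043 ]
```

Emit:
arm_command --pt "0 0 -0.0903 0 0 0 1" --pt "0 0 -0.0903 0 0 0 1" --pt "0 0 -0.0903 0 0 0 1" --pt "0 0 -0.0903 0 0 0 1" --pt "0 0 -0.0903 0 0 0 1" --pt "0 0 -0.0903 0 0 0 1" --pt "0 0 -0.0903 0 0 0 1" --pt "0 0 -0.0903 0 0 0 1" --pt "0 0 -0.0903 0 0 0 1" --pt "0 0 -0.0903 0 0 0 1" --pt "0 0 -0.0903 0 0 0 1" --pt "0 0 -0.0903 0 0 0 1"

```text
time_s: 1.1
eef_pos: [0.2755, -0.5606, 0.2222]
tcp_rot: [[0.026, 1.0, -0.0], [1.0, -0.026, 0.001], [0.001, -0.0, -1.0]]
contact_force: [-0.3, 0.5, -0.2]
gripper_width: 0.0878
grip_force: 0.0
```

Emit:
arm_command --pt "0 0 0 0.0263 0.0122 0 1" --pt "0 0 0 0.0263 0.0122 0 1" --pt "0 0 0 0.0263 0.0122 0 1" --pt "0 0 0 0.0263 0.0122 0 1" --pt "0 0 0 0.0263 0.0122 0 1" --pt "0 0 0 0.0263 0.0122 0 1" --pt "0 0 0 0.0263 0.0122 0 1" --pt "0 0 0 0.0263 0.0122 0 1" --pt "0 0 0 0.0263 0.0122 0 1" --pt "0 0 0 0.0263 0.0122 0 1" --pt "0 0 0 0.0263 0.0122 0 1" --pt "0 0 0 0.0263 0.0122 0 1" --pt "0 0 0 0.0263 0.0122 0 1" --pt "0 0 0 0.0263 0.0122 0 1" --pt "0 0 0 0.0263 0.0122 0 1" --pt "0 0 0 0.0263 0.0122 0 1" --pt "0 0 0 0.0263 0.0122 0 1" --pt "0 0 0 0.0263 0.0122 0 1" --pt "0 0 0 0.0263 0.0122 0 1" --pt "0 0 0 0.0263 0.0122 0 1"

```text
time_s: 2.77
eef_pos: [0.5358, -0.0411, 0.2224]
tcp_rot: [[0.03, 1.0, -0.001], [1.0, -0.03, 0.0], [0.0, -0.001, -1.0]]
contact_force: [0.8, 0.4, 0.5]
gripper_width: 0.0877
grip_force: 0.0
```

Run:
```python
from h import *
for n in("top","side"):
    f=grab_frame(n);np.save(f"{n}1.npy",f)
s=read_state();print(s["eef_pos"],s["tcp_rot"],s["joints"])
f=np.load("side1.npy");im=crop(f,255,130,130,120,4)
cv2.imwrite("pics/s1.png",im)
```

```text
[ 0.5369 -0.0397  0.2225] [[ 0.027   0.9996  0.0006]
 [ 0.9996 -0.027   0.0007]
 [ 0.0007  0.0005 -1.    ]] [-0.0962  0.2965  1.8222  0.0008  1.0223 -0.0697]
```

View pics/s1.png

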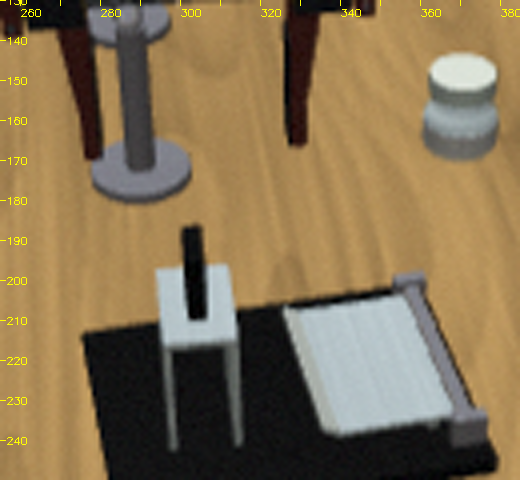

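The side view shows the fingers straddling the fin (tips at about (275,160) and (297,145), fin at (303,190)). I lower, then grip.

Emit:
arm_command --pt "0 0 0 -0.0002 -0.0002 0.0111 1" --pt "0 0 0 -0.0002 -0.0002 0.0111 1" --pt "0 0 0 -0.0002 -0.0002 0.0111 1" --pt "0 0 0 -0.0002 -0.0002 0.0111 1" --pt "0 0 0 -0.0002 -0.0002 0.0111 1" --pt "0 0 0 -0.0002 -0.0002 0.0111 1" --pt "0 0 0 -0.0002 -0.0002 0.0111 1" --pt "0 0 0 -0.0002 -0.0002 0.0111 1" --pt "0 0 0 0 0 0 1" --pt "0 0 0 0 0 0 1"

```text
time_s: 3.7
eef_pos: [0.5335, -0.0441, 0.1331]
tcp_rot: [[0.03, 1.0, -0.002], [1.0, -0.03, 0.0], [0.0, -0.002, -1.0]]
contact_force: [-0.2, 0.1, -0.4]
gripper_width: 0.0875
grip_force: 0.0
```

Emit:
arm_command --pt "0 0 0 0 0 0 -1" --pt "0 0 0 0 0 0 -1" --pt "0 0 0 0 0 0 -1" --pt "0 0 0 0 0 0 -1" --pt "0 0 0 0 0 0 -1" --pt "0 0 0 0 0 0 -1" --pt "0 0 0 0 0 0 -1" --pt "0 0 0 0 0 0 -1" --pt "0 0 0 0 0 0 -1" --pt "0 0 0 0 0 0 -1" --pt "0 0 0 0 0 0 -1" --pt "0 0 0 0 0 0 -1" --squeeze 25

```text
time_s: 4.7
eef_pos: [0.5339, -0.0441, 0.1339]
tcp_rot: [[0.03, 1.0, -0.0], [1.0, -0.03, 0.0], [0.0, -0.0, -1.0]]
contact_force: [0.1, -0.2, -0.8]
gripper_width: 0.011
grip_force: 0.0
```

Emit:
arm_command --pt "0 0 0 0 0 0 -1" --pt "0 0 0 0 0 0 -1" --pt "0 0 0 0 0 0 -1" --pt "0 0 0 0 0 0 -1" --pt "0 0 0 0 0 -0.005 -1" --pt "0 0 0 0 0 -0.01 -1" --pt "0 0 0 0 0 -0.015 -1" --pt "0 0 0 0 0 -0.02 -1" --pt "0 0 0 0 0 -0.02 -1" --pt "0 0 0 0 0 -0.02 -1" --pt "0 0 0 0 0 -0.02 -1" --pt "0 0 0 0 0 -0.015 -1" --pt "0 0 0 0 0 -0.005 -1" --pt "0 0 0 0 0 0 -1"

```text
time_s: 5.87
eef_pos: [0.5347, -0.0442, 0.2658]
tcp_rot: [[0.03, 1.0, 0.003], [1.0, -0.03, -0.0], [-0.0, 0.003, -1.0]]
contact_force: [0.5, 0.5, -2.5]
gripper_width: 0.0097
grip_force: 25.0
```

Emit:
arm_command --pt "0 0 -0.0015 0.01 -0.0012 0 -1" --pt "0 0 -0.0015 0.0197 -0.0012 0 -1" --pt "0 0 -0.0015 0.0197 -0.0012 0 -1" --pt "0 0 -0.0015 0.0197 -0.0012 0 -1" --pt "0 0 -0.0015 0.0197 -0.0012 0 -1" --pt "0 0 -0.0015 0.0197 -0.0012 0 -1" --pt "0 0 -0.0015 0.0197 -0.0012 0 -1" --pt "0 0 -0.0015 0.0197 -0.0012 0 -1" --pt "0 0 -0.0015 0.0197 -0.0012 0 -1" --pt "0 0 -0.0015 0.0197 -0.0012 0 -1" --pt "0 0 -0.0015 0.0197 -0.0012 0 -1" --pt "0 0 -0.0015 0.0197 -0.0012 0 -1" --pt "0 0 -0.0015 0.0197 -0.0012 0 -1" --pt "0 0 -0.0015 0.0197 -0.0012 0 -1" --pt "0 0 -0.0015 0.0197 -0.0012 0 -1" --pt "0 0 -0.0015 0.0197 -0.0012 0 -1" --pt "0 0 -0.0015 0.0197 -0.0012 0 -1" --pt "0 0 -0.0015 0.0197 -0.0012 0 -1" --pt "0 0 -0.0015 0.0197 -0.0012 0 -1" --pt "0 0 -0.0015 0.0297 -0.0012 0 -1"

```text
time_s: 7.53
eef_pos: [0.5145, 0.3505, 0.262]
tcp_rot: [[0.001, 1.0, -0.003], [1.0, -0.001, -0.002], [-0.002, -0.003, -1.0]]
contact_force: [0.2, -1.1, -0.9]
gripper_width: 0.0101
grip_force: 25.0
```

Emit:
arm_command --pt "0 0 0 0 0 0.005 -1" --pt "0 0 0 0 0 0.005 -1" --pt "0 0 0 0 0 0.005 -1" --pt "0 0 0 0 0 0 -1" --pt "0 0 0 0 0 0 -1"

```text
time_s: 7.95
eef_pos: [0.5156, 0.3494, 0.2479]
tcp_rot: [[0.001, 1.0, -0.002], [1.0, -0.001, -0.001], [-0.001, -0.002, -1.0]]
contact_force: [-0.1, 0.3, -1.7]
gripper_width: 0.0101
grip_force: 25.0
```

Run:
```python
from h import *
f=grab_frame("side");np.save("side2.npy",f)
s=read_state();print(s["eef_pos"],s["tcp_rot"],s["joints"])
cv2.imwrite("pics/s2.png",crop(f,240,60,90,120,5))
```

```text
[0.5159 0.3496 0.2485] [[ 0.0014  1.     -0.0008]
 [ 1.     -0.0014 -0.0006]
 [-0.0006 -0.0008 -1.    ]] [ 0.5765  0.3939  1.611  -0.0001  1.1377  0.578 ]
```

View pics/s2.png

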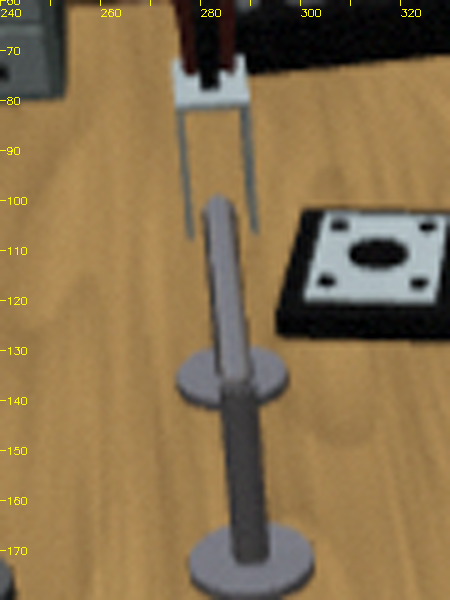

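The near wall ends are at about (277.5,107) and (289,106), with the bar between them (centreline about (281.5,102) to (286.5,137)). I check the bar's x from this view.

Run:
```python
from h import *
f=np.load("side2.npy").astype(int)
hs=cv2.cvtColor(f.astype(np.uint8),cv2.COLOR_RGB2HSV)
for v in range(100,136,4):
    r=np.where((hs[v,279-2:293,1]<70))[0]+277
    print(v,r.min(),r.max(),len(r),onz("side",(r.mean(),v),.12))
for y in(.27,.32,.35,.38):print(proj("side",(.5165,y,.12)))
for x in (.5159-.017,.5159+.017): print(proj("side",(x,.3196,.2485+.0187-.1)))
```

```text
100 277 290 7 [0.518 0.455 0.12 ]
104 277 291 9 [0.5201 0.4285 0.12  ]
108 281 286 6 [0.5165 0.4037 0.12  ]
112 282 287 6 [0.518  0.3789 0.12  ]
116 282 287 6 [0.5168 0.3552 0.12  ]
120 282 287 6 [0.5156 0.3323 0.12  ]
124 283 288 6 [0.5171 0.3097 0.12  ]
128 283 288 6 [0.5159 0.2881 0.12  ]
132 277 292 16 [0.5122 0.2676 0.12  ]
[286.1011 131.408 ]
[285.0799 122.1579]
[284.4995 116.9009]
[283.9417 111.8481]
[277.1574 106.8296]
[290.0325 105.9385]
```

Emit:
arm_command --pt "0 0 0 0 0.0005 0.01 -1" --pt "0 0 0 0 0 0.01 -1" --pt "0 0 0 0 0 0.01 -1" --pt "0 0 0 0 0 0.01 -1" --pt "0 0 0 0 0 0.01 -1" --pt "0 0 0 0 0 0.01 -1" --pt "0 0 0 0 0 0.01 -1" --pt "0 0 0 0 0 0.01 -1" --pt "0 0 0 0 0 0.01 -1" --pt "0 0 0 0 0 0.01 -1" --pt "0 0 0 0 0 0.004 -1" --pt "0 0 0 0 0 0.002 -1" --pt "0 0 0 0 0 0 -1" --pt "0 0 0 0 0 0 -1"

```text
time_s: 9.17
eef_pos: [0.5168, 0.3507, 0.1432]
tcp_rot: [[0.0, 1.0, 0.0], [1.0, -0.0, 0.0], [0.0, 0.0, -1.0]]
contact_force: [0.7, -0.1, -2.1]
gripper_width: 0.0102
grip_force: 25.0
```

Emit:
arm_command --pt "0 0 0 0 0 0.001 -1" --pt "0 0 0 0 0 0.001 -1" --pt "0 0 0 0 0 0.001 -1" --pt "0 0 0 0 0 0.001 -1" --pt "0 0 0 0 0 0 -1" --pt "0 0 0 0 0 0 -1"

```text
time_s: 9.67
eef_pos: [0.5167, 0.3507, 0.1398]
tcp_rot: [[0.0, 1.0, 0.001], [1.0, -0.0, 0.0], [0.0, 0.001, -1.0]]
contact_force: [-1.3, -1.7, 4.6]
gripper_width: 0.0101
grip_force: 25.0
```

Contact on the bar. I release and lift.

Emit:
arm_command --pt "0 0 0 0 0 0 -0.5" --pt "0 0 0 0 0 0 0" --pt "0 0 0 0 0 0 0.3" --pt "0 0 0 0 0 0 0.3" --pt "0 0 0 0 0 0 0.3" --pt "0 0 0 0 0 0 0.3" --pt "0 0 0 0 0 0 0.3" --pt "0 0 0 0 0 0 0.3" --pt "0 0 0 0 0 -0.01 0.3" --pt "0 0 0 0 0 -0.02 0.3" --pt "0 0 0 0 0 -0.02 0.3" --pt "0 0 0 0 0 -0.02 0.3" --pt "0 0 0 0 0 -0.02 0.3" --pt "0 0 0 0 0 -0.02 0.3" --pt "0 0 0 0 0 0 0.3"

```text
time_s: 10.92
eef_pos: [0.5185, 0.3518, 0.2541]
tcp_rot: [[0.0, 1.0, 0.006], [1.0, -0.0, 0.004], [0.004, 0.006, -1.0]]
contact_force: [-0.3, 1.1, 0.3]
gripper_width: 0.0569
grip_force: 0.0
```

Run:
```python
from h import *
f=grab_frame("side");np.save("side3.npy",f);t=grab_frame("top");np.save("top3.npy",t)
s=read_state();print(s["eef_pos"],s["tcp_rot"],s["joints"],s["gripper_width"])
a=crop(f,240,60,80,120,4);b=crop(t,290,130,100,110,4)
W=np.zeros((480,720,3),np.uint8);W[:,:320]=a;W[:440,320:]=b
cv2.imwrite("pics/s3.png",W)
```

```text
[0.5168 0.3507 0.2499] [[ 0.0003  1.      0.0018]
 [ 1.     -0.0003  0.0011]
 [ 0.0011  0.0018 -1.    ]] [ 0.5772  0.393   1.6088 -0.      1.1377  0.5775] 0.05714391983527619
```

View pics/s3.png

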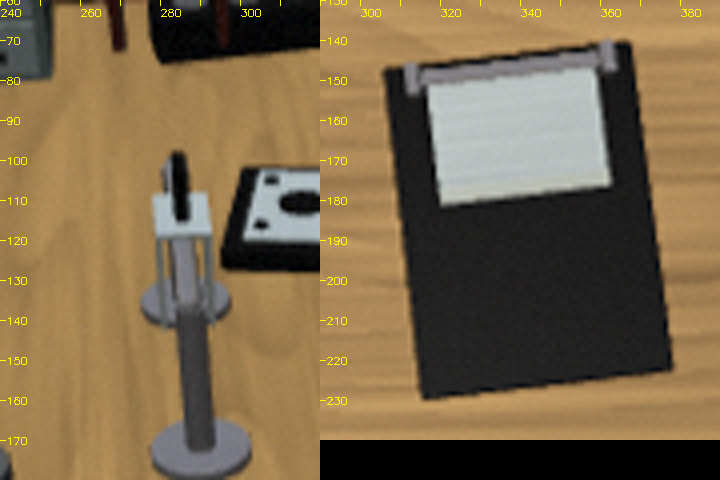

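The shade hangs over the bar, one wall on each side, upright (roof at (282,114), fin at (282,105)). The stage is clear. Now to the board.

Emit:
arm_command --pt "0 0 0 -0.0337 -0.0013 0 0.3" --pt "0 0 0 -0.0337 -0.0013 0 0.3" --pt "0 0 0 -0.0337 -0.0013 0 0.3" --pt "0 0 0 -0.0337 -0.0013 0 0.3" --pt "0 0 0 -0.0337 -0.0013 0 0.3" --pt "0 0 0 -0.0337 -0.0013 0 0.3" --pt "0 0 0 -0.0337 -0.0013 0 0.3" --pt "0 0 0 -0.0337 -0.0013 0 0.3" --pt "0 0 0 -0.0337 -0.0013 0 0.3" --pt "0 0 0 -0.0337 -0.0013 0 0.3" --pt "0 0 0 -0.0337 -0.0013 0 0.3" --pt "0 0 0 -0.0337 -0.0013 0 0.3" --pt "0 0 0 -0.0337 -0.0013 0 0.3" --pt "0 0 0 -0.0337 -0.0013 0 0.3" --pt "0 0 0 -0.0337 -0.0013 0 0.3" --pt "0 0 0 -0.0337 -0.0013 0 0.3" --pt "0 0 0 -0.0337 -0.0013 0 0.3" --pt "0 0 0 -0.0337 -0.0013 0 0.3" --pt "0 0 0 -0.0337 -0.0013 0 0.3" --pt "0 0 0 -0.0337 -0.0013 0 0.3"

```text
time_s: 12.68
eef_pos: [0.4891, -0.3247, 0.2474]
tcp_rot: [[0.001, 1.0, -0.002], [1.0, -0.001, 0.001], [0.001, -0.002, -1.0]]
contact_force: [0.9, 0.8, 0.0]
gripper_width: 0.0571
grip_force: 0.0
```

Emit:
arm_command --pt "0 0 0.1061 0 0 0 0.3" --pt "0 0 0.1061 0 0 0 0.3" --pt "0 0 0.1061 0 0 0 0.3" --pt "0 0 0.1061 0 0 0 0.3" --pt "0 0 0.1061 0 0 0 0.3" --pt "0 0 0.1061 0 0 0 0.3" --pt "0 0 0.1061 0 0 0 0.3" --pt "0 0 0.1061 0 0 0 0.3" --pt "0 0 0.1061 0 0 0 0.3" --pt "0 0 0.1061 0 0 0 0.3" --pt "0 0 0.1061 0 0 0 0.3" --pt "0 0 0.1061 0 0 0 0.3" --pt "0 0 0.1061 0 0 0 0.3" --pt "0 0 0.1061 0 0 0 0.3" --pt "0 0 0.1061 0 0 0 0.3" --pt "0 0 0.1061 0 0 0 0.3" --pt "0 0 0.1061 0 0 0 0.3" --pt "0 0 0.1061 0 0 0 0.3" --pt "0 0 0.1061 0 0 0 0.3" --pt "0 0 0.1061 0 0 0 0.3"

```text
time_s: 14.35
eef_pos: [0.4894, -0.3229, 0.2472]
tcp_rot: [[0.849, -0.529, -0.002], [-0.528, -0.849, 0.002], [-0.003, -0.0, -1.0]]
contact_force: [-0.4, 0.9, -0.1]
gripper_width: 0.0568
grip_force: 0.0
```

Run:
```python
from h import *
f=grab_frame("side")
s=read_state();R=s["tcp_rot"];p=s["eef_pos"];print(p,R,s["joints"])
cv2.imwrite("pics/s4.png",crop(f,250,300,130,100,5))
# board pose on side view unaffected; tool-frame error to target
for g in [(.490,-.322)]:
    print("tool-frame move",R.T@(np.array([*g,.0113])-p), "yaw err deg",-121.6-np.degrees(np.arctan2(R[1,1],R[0,1])))
# predicted pixels of heat sink top in side for check
print("hs top side",proj("side",(.490,-.322,.043)), "edge",proj("side",(.490+.09*np.cos(np.radians(31.6)),-.322-.09*np.sin(np.radians(31.6)),.005)))
# stage refine
t=np.load("top3.npy");m=((t.max(2)<60)*255).astype(np.uint8);k=np.zeros_like(m);k[130:240,295:390]=m[130:240,295:390]
cs,_=cv2.findContours(k,0,2);h=cv2.convexHull(max(cs,key=cv2.contourArea))
P=np.array([onz("top",q,.052)[:2] for q in h[:,0].astype(float)]).astype(np.float32)*1000;print(cv2.minAreaRect(P))
fl=((t.min(2)>120)*255).astype(np.uint8);k=np.zeros_like(m);k[140:190,310:372]=fl[140:190,310:372]
cs,_=cv2.findContours(k,0,2);h=max(cs,key=cv2.contourArea)
P=np.array([onz("top",q,.067)[:2] for q in h[:,0].astype(float)]).astype(np.float32)*1000;print("flap",cv2.minAreaRect(P))
```

```text
[ 0.4894 -0.323   0.2473] [[ 0.8456 -0.5338 -0.0023]
 [-0.5338 -0.8456  0.0015]
 [-0.0028 -0.0001 -1.    ]] [-0.6035  0.3406  1.694  -0.      1.1097  1.5303]
tool-frame move [ 0.0006 -0.0011  0.236 ] yaw err deg 0.6600611069229103
hs top side [293.142  353.8408] edge [343.3464 387.0991]
((577.4976806640625, -34.917694091796875), (197.8787078857422, 147.94395446777344), 5.055331707000732)
flap ((628.9002685546875, -28.6766357421875), (78.01971435546875, 102.34622955322266), 5.105800151824951)
```

View pics/s4.png

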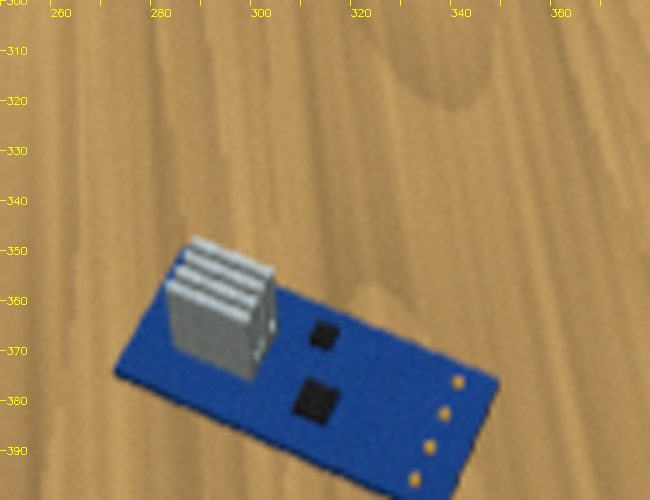

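The side view shows the board undisturbed, with the heat sink's top centred at about (292,355), in line with the prediction. I descend and grip.

Emit:
arm_command --pt "0 0 -0.0115 0.0 0 0.02 0.3" --pt "0 0 0 0 0 0.02 0.3" --pt "0 0 0 0 0 0.02 0.3" --pt "0 0 0 0 0 0.02 0.3" --pt "0 0 0 0 0 0.02 0.3" --pt "0 0 0 0 0 0.02 0.3" --pt "0 0 0 0 0 0.02 0.3" --pt "0 0 0 0 0 0.02 0.3" --pt "0 0 0 0 0 0.02 0.3" --pt "0 0 0 0 0 0.02 0.3" --pt "0 0 0 0 0 0.02 0.3" --pt "0 0 0 0 0 0.01 0.3" --pt "0 0 0 0 0 0.005 0.3" --pt "0 0 0 0 0 0 0.3" --pt "0 0 0 0 0 0 0.3"

```text
time_s: 15.65
eef_pos: [0.4904, -0.3236, 0.0141]
tcp_rot: [[0.858, -0.514, 0.0], [-0.514, -0.858, -0.0], [0.0, 0.0, -1.0]]
contact_force: [0.0, 0.0, 0.3]
gripper_width: 0.057
grip_force: 0.0
```

Emit:
arm_command --pt "0 0 0 0 0 0.0 -1" --pt "0 0 0 0 0 0 -1" --pt "0 0 0 0 0 0 -1" --pt "0 0 0 0 0 0 -1" --pt "0 0 0 0 0 0 -1" --pt "0 0 0 0 0 0 -1" --pt "0 0 0 0 0 0 -1" --pt "0 0 0 0 0 0 -1" --pt "0 0 0 0 0 0 -1" --pt "0 0 0 0 0 0 -1" --squeeze 40

```text
time_s: 16.48
eef_pos: [0.4903, -0.3236, 0.0141]
tcp_rot: [[0.858, -0.514, 0.0], [-0.514, -0.858, -0.0], [0.0, 0.0, -1.0]]
contact_force: [-0.3, 0.9, 5.2]
gripper_width: 0.0202
grip_force: 39.9
```

Emit:
arm_command --pt "0 0 0 0 0 -0.003 -1" --pt "0 0 0 0 0 -0.007 -1" --pt "0 0 0 0 0 -0.015 -1" --pt "0 0 0 0 0 -0.02 -1" --pt "0 0 0 0 0 -0.02 -1" --pt "0 0 0 0 0 -0.02 -1" --pt "0 0 0 0 0 -0.015 -1" --pt "0 0 -0.0523 0 0 -0.01 -1" --pt "0 0 -0.0523 0 0 0 -1" --pt "0 0 -0.0523 0 0 0 -1" --pt "0 0 -0.0523 0 0 0 -1" --pt "0 0 -0.0523 0 0 0 -1" --pt "0 0 -0.0523 0 0 0 -1" --pt "0 0 -0.0523 0 0 0 -1" --pt "0 0 -0.0523 0 0 0 -1" --pt "0 0 -0.0523 0 0 0 -1" --pt "0 0 -0.0523 0 0 0 -1" --pt "0 0 -0.0523 0 0 0 -1" --pt "0 0 -0.0523 0 0 0 -1" --pt "0 0 0 0 0 0 -1"

```text
time_s: 18.15
eef_pos: [0.49, -0.3232, 0.1239]
tcp_rot: [[0.996, 0.089, -0.0], [0.089, -0.996, 0.0], [-0.0, -0.0, -1.0]]
contact_force: [0.4, -0.1, -1.7]
gripper_width: 0.0197
grip_force: 39.9
```

Emit:
arm_command --pt "0 0 0 0.0016 -0.01 0 -1" --pt "0 0 0 0.0016 -0.02 0 -1" --pt "0 0 0 0.0016 -0.02 0 -1" --pt "0 0 0 0.0016 -0.02 0 -1" --pt "0 0 0 0.0016 -0.02 0 -1" --pt "0 0 0 0.0016 -0.02 0 -1" --pt "0 0 0 0.0016 -0.02 0 -1" --pt "0 0 0 0.0016 -0.02 0 -1" --pt "0 0 0 0.0016 -0.02 0 -1" --pt "0 0 0 0.0016 -0.02 0 -1" --pt "0 0 0 0.0016 -0.02 0 -1" --pt "0 0 0 0.0016 -0.02 0 -1" --pt "0 0 0 0.0016 -0.02 0 -1" --pt "0 0 0 0.0016 -0.02 0 -1" --pt "0 0 0 0 -0.01 0 -1" --pt "0 0 0 0 0 0 -1" --pt "0 0 0 0 0 0 -1"

```text
time_s: 19.57
eef_pos: [0.488, -0.0423, 0.124]
tcp_rot: [[0.996, 0.088, 0.0], [0.088, -0.996, -0.0], [0.0, 0.0, -1.0]]
contact_force: [0.2, -0.6, -2.4]
gripper_width: 0.0197
grip_force: 39.9
```

```bash
cat > st.py <<'E'
from h import *
fe=np.array([.5974,-.0331]);a=np.radians(5.08);X=np.array([np.cos(a),np.sin(a)]);Y=np.array([-X[1],X[0]])
def rep():
    s=read_state();p=s["eef_pos"];R=s["tcp_rot"];d=p[:2]-fe
    print("t",s["time_s"],"z",p[2],"grip in flap frame",d@X,d@Y,"tool yaw err deg",np.degrees(np.arctan2(R[1,0],R[0,0]))-5.08,"zaxis",R[:,2],"F",s["contact_force"],"M",s["moment"],"grip",s["grip_force"],s["gripper_width"])
def board(n,z,box,save=None):
    f=grab_frame(n);h=cv2.cvtColor(f,cv2.COLOR_RGB2HSV)
    m=((h[...,0]>100)&(h[...,0]<130)&(h[...,1]>120)).astype(np.uint8);k=np.zeros_like(m);x0,y0,x1,y1=box;k[y0:y1,x0:x1]=m[y0:y1,x0:x1]
    c=np.vstack(cv2.findContours(k,0,2)[0]);P=np.array([onz(n,q,z)[:2] for q in cv2.convexHull(c)[:,0].astype(float)])
    q=P-fe;q=np.c_[q@X,q@Y];print(n,"board in flap frame x",q[:,0].min(),q[:,0].max(),"y",q[:,1].min(),q[:,1].max())
    # front edge
    e=q[q[:,0]>q[:,0].max()-.004];print("front pts",e)
    r=cv2.minAreaRect((P*1000).astype(np.float32));print(r)
    return f
E
python3 - <<'E'
from st import *
rep();z=read_state()["eef_pos"][2]-.0141+.005
f=board("top",z,(295,130,400,250));g=board("side",z,(250,150,400,280))
W=np.zeros((480,800,3),np.uint8);W[:,:400]=crop(f,300,135,100,120,4);W[:,400:]=crop(g,270,150,100,120,4)
cv2.imwrite("pics/s5.png",W)
E
```

```text
t 19.5667 z 0.12397415999337552 grip in flap frame -0.10979040491216219 0.0005544040832360322 tool yaw err deg -0.0170751684135233 zaxis [ 0.0001 -0.0002 -1.    ] F [ 0.2393 -0.5503 -2.3953] M [ 0.043   0.0833 -0.0053] grip 39.917482137680054 0.019656324495943903
top board in flap frame x -0.03178298622139605 0.06386959038164677 y -0.0362455818683964 0.025214108182223253
front pts [[ 0.0639 -0.0362]]
((605.7462768554688, -51.70228576660156), (36.396934509277344, 113.65324401855469), 60.79222869873047)
side board in flap frame x -0.13854457684959645 0.03368753767956655 y -0.1420098627440562 0.2364063152905521
front pts [[ 0.0337 -0.1406]]
((508.6091003417969, -8.268890380859375), (131.90988159179688, 400.0805358886719), 21.539493560791016)
```

View pics/s5.png

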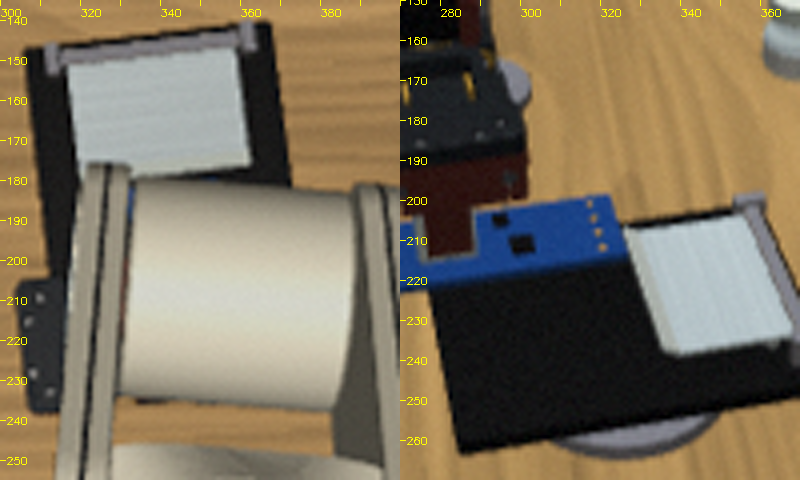

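The side view shows the held board's bare end with upper corners near (322.3,198.3) and (326.8,213). It stands just ahead of the flap and above it. The top view is blocked by the arm.

Run:
```python
from st import *
for z in (.1149,.112,.118):
    for c in((322.3,198.3),(326.8,213.0)):
        q=onz("side",c,z)[:2]-fe;print(z,q@X,q@Y)
for yy in(.0255,-.0245):print("pred",proj("side",np.r_[fe+X*-.02+Y*yy,.1149]))
```

```text
0.1149 -0.018227200308149036 0.021510300722017095
0.1149 -0.019227366352707238 -0.027030487142995233
0.112 -0.01752509308392986 0.02501423846142139
0.112 -0.018530358948717456 -0.023774057598106992
0.118 -0.018977728720245283 0.017764712104033065
0.118 -0.019972443232834047 -0.03051149803580677
pred [321.0952 197.2703]
pred [326.1613 212.2626]
```

Emit:
arm_command --pt "0 0 0 0 0 0.01 -1" --pt "0 0 0 0 0 0.01 -1" --pt "0 0 0 0 0 0.01 -1" --pt "0 0 0 0 0 0.01 -1" --pt "0 0 0 0 0 0.008 -1" --pt "0 0 0 0 0 0.005 -1" --pt "0 0 0 0 0 0.002 -1" --pt "0 0 0 0 0 0 -1" --pt "0 0 0 0 0 0 -1"

```text
time_s: 20.42
eef_pos: [0.4882, -0.0426, 0.0689]
tcp_rot: [[0.996, 0.087, 0.0], [0.087, -0.996, -0.0], [0.0, 0.0, -1.0]]
contact_force: [0.5, -0.4, -2.2]
gripper_width: 0.0198
grip_force: 39.9
```

Emit:
arm_command --pt "0 0 0 0 0 0.0007 -1" --pt "0 0 0 0 0 0.0007 -1" --pt "0 0 0 0 0 0.0007 -1" --pt "0 0 0 0 0 0 -1" --pt "0 0 0 0 0 0 -1"

```text
time_s: 20.83
eef_pos: [0.4882, -0.0426, 0.0669]
tcp_rot: [[0.996, 0.087, 0.0], [0.087, -0.996, -0.0], [0.0, 0.0, -1.0]]
contact_force: [1.7, 1.3, -1.5]
gripper_width: 0.0198
grip_force: 39.9
```

Run:
```python
from st import *
rep()
g=grab_frame("side");cv2.imwrite("pics/s6.png",crop(g,265,180,120,90,6))
```

```text
t 20.8333 z 0.06693689480875062 grip in flap frame -0.1096402105739845 0.00022912959498550017 tool yaw err deg -0.06704848265124674 zaxis [ 0.0003 -0.     -1.    ] F [ 1.6779  1.2825 -1.4917] M [ 0.047  -0.0405 -0.0166] grip 39.917471408843994 0.019768343731816223
```

View pics/s6.png

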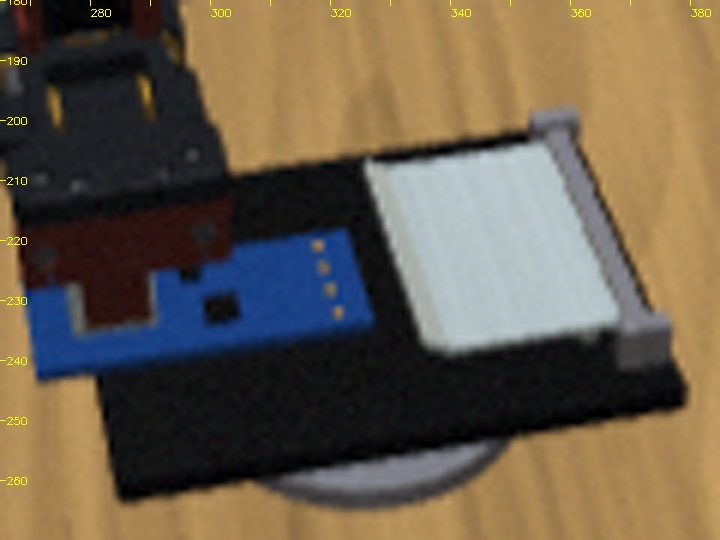

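The side view shows the board at plate level just before the flap, with its edge corners at (322.3,218) and (327.2,233.2). The lip's ends are near (326,206.5) and (337,238.3).

Run:
```python
from st import *
for nm,c,z in(("bf",(322.1,217.8),.0578),("bn",(327,233),.0578),("lipf",(325.9,206.3),.069),("lipn",(337,238.2),.069)):
    q=onz("side",c,z)[:2]-fe;print(nm,q@X,q@Y)
```

```text
bf -0.01913345350376391 0.023681054316405728
bn -0.01910446218669941 -0.026037472424373886
lipf -0.005199558521876825 0.04728535469996375
lipn -0.004878820560986703 -0.05714753218746996
```

Emit:
arm_command --pt "0 0 0 0.002 0.0005 0 -1" --pt "0 0 0 0.003 0.0005 0 -1" --pt "0 0 0 0.003 0.0005 0 -1" --pt "0 0 0 0.003 0 0 -1" --pt "0 0 0 0.003 0 0 -1" --pt "0 0 0 0.003 0 0 -1" --pt "0 0 0 0.003 0 0 -1" --pt "0 0 0 0 0 0 -1"

```text
time_s: 21.55
eef_pos: [0.509, -0.0423, 0.0668]
tcp_rot: [[0.996, 0.088, 0.001], [0.088, -0.996, -0.0], [0.001, 0.0, -1.0]]
contact_force: [0.1, -0.5, -1.4]
gripper_width: 0.0199
grip_force: 39.9
```

Run:
```python
from st import *
rep()
g=grab_frame("side");o=np.load("side3.npy").astype(int)
# flap motion check: difference in flap/lip area
print("flap diff",[int((np.abs(g.astype(int)-o).max(2)>40)[195:245,u:u+10].sum()) for u in range(325,375,10)])
```

```text
t 21.55 z 0.0668338863743099 grip in flap frame -0.08888405671234477 -0.0013247879089331688 tool yaw err deg -0.05913444045644134 zaxis [ 0.0008 -0.0001 -1.    ] F [ 0.148  -0.5164 -1.4092] M [-0.009   0.0047  0.0149] grip 39.917455315589905 0.019861706033519902
flap diff [117, 0, 0, 0, 0]
```

The edge is at the lip, with no resistance and the flap unmoved. I continue.

Emit:
arm_command --pt "0 0 0 0.003 0 0 -1" --pt "0 0 0 0.003 0 0 -1" --pt "0 0 0 0.003 0 0 -1" --pt "0 0 0 0.003 0 0 -1" --pt "0 0 0 0.003 0 0 -1" --pt "0 0 0 0.003 0 0 -1" --pt "0 0 0 0.003 0 0 -1" --pt "0 0 0 0.003 0 0 -1" --pt "0 0 0 0.002 0 0 -1" --pt "0 0 0 0 0 0 -1" --pt "0 0 0 0 0 0 -1"

```text
time_s: 22.52
eef_pos: [0.534, -0.04, 0.0667]
tcp_rot: [[0.996, 0.087, -0.0], [0.087, -0.996, 0.0], [-0.0, -0.0, -1.0]]
contact_force: [0.6, 0.0, -1.4]
gripper_width: 0.02
grip_force: 39.9
```

Run:
```python
from st import *
rep()
g=grab_frame("side");o=np.load("side3.npy").astype(int)
print("flap diff",[int((np.abs(g.astype(int)-o).max(2)>40)[195:245,u:u+10].sum()) for u in range(325,375,10)])
```

```text
t 22.5167 z 0.06669992630588065 grip in flap frame -0.06375949487662187 -0.0012916528728908454 tool yaw err deg -0.06136784076295765 zaxis [-0.0002  0.     -1.    ] F [ 0.5684  0.022  -1.4015] M [ 0.0549  0.0274 -0.032 ] grip 39.91739630699158 0.019991373830146746
flap diff [147, 0, 0, 0, 0]
```

Emit:
arm_command --pt "0 0 0 0 0 0.0005 -1" --pt "0 0 0 0 0 0.0005 -1" --pt "0 0 0 0 0 0.0005 -1" --pt "0 0 0 0 0 0.0005 -1" --pt "0 0 0 0 0 0.0005 -1" --pt "0 0 0 0 0 0.0005 -1" --pt "0 0 0 0 0 0 -1" --pt "0 0 0 0 0 0 -1"

```text
time_s: 23.23
eef_pos: [0.5339, -0.0401, 0.0639]
tcp_rot: [[0.996, 0.087, -0.0], [0.087, -0.996, 0.0], [-0.0, -0.0, -1.0]]
contact_force: [-3.6, 0.0, 5.5]
gripper_width: 0.0198
grip_force: 39.9
```

Emit:
arm_command --pt "0 0 0 0 0 0.0005 -1" --pt "0 0 0 0 0 0.0005 -1" --pt "0 0 0 0 0 0.0005 -1" --pt "0 0 0 0 0 0 -1" --pt "0 0 0 0 0 0 -1" --pt "0 0 0 0 0 0 -1" --pt "0 0 0 0 0 0 -1" --pt "0 0 0 0 0 0 -1"

```text
time_s: 23.9
eef_pos: [0.5339, -0.0401, 0.0626]
tcp_rot: [[0.996, 0.087, -0.0], [0.087, -0.996, -0.0], [-0.0, -0.0, -1.0]]
contact_force: [-3.5, -0.4, 7.6]
gripper_width: 0.0195
grip_force: 39.9
```

Run:
```python
from st import *
rep()
g=grab_frame("side");t3=np.load("side3.npy")
# vertical shift of stage: sub-pixel, static right part of plate/hinge; and shade still on bar
a=cv2.cvtColor(t3,7)[190:265,335:390].astype(np.float32);b=cv2.cvtColor(g,7)[190:265,335:390].astype(np.float32)
print(cv2.phaseCorrelate(a,b,cv2.createHanningWindow((55,75),5)))
print("expected px for 4mm",proj("side",(.62,-.03,.057))-proj("side",(.62,-.03,.061)))
print("shade diff",np.abs(g[98:145,268:298].astype(int)-t3[98:145,268:298]).max())
# near-right plate edge row shift & front board long edge visible corner vs flap lip
h=cv2.cvtColor(g,cv2.COLOR_RGB2HSV);m=((h[...,0]>100)&(h[...,0]<130)&(h[...,1]>120));m[:,:270]=0;m[:,345:]=0;m[:195]=0;m[255:]=0
for v in range(m.shape[0]):
    r=np.where(m[v])[0]
    if len(r)>3:print(v,r.min(),r.max(),end='; ')
```

```text
t 23.9 z 0.06262904300800015 grip in flap frame -0.06388319970268012 -0.001298565455758791 tool yaw err deg -0.06452376102313728 zaxis [-0.0002 -0.     -1.    ] F [-3.4952 -0.4444  7.6014] M [0.0948 0.5492 0.0266] grip 39.919307827949524 0.01954198156376267
((-0.09831852521063311, 1.4917446337749212), 0.9626068938573201)
expected px for 4mm [-0.0269  1.3598]
shade diff 160
222 323 329; 223 319 329; 224 290 330; 225 289 330; 226 289 330; 227 289 331; 228 290 331; 229 290 331; 230 290 332; 231 290 332; 232 290 332; 233 290 333; 234 291 333; 235 291 333; 236 291 333; 237 291 327; 238 291 323; 239 292 314; 240 292 308; 241 293 300;
```

Run:
```python
from st import *
g=grab_frame("side");o=np.load("side3.npy")
d=np.abs(g.astype(int)-o).max(2)>40
print("rows with diffs",[(v,int(d[v,262:305].sum())) for v in range(90,150,4)])
for n,f in(("old",o),("new",g)):
    m=(f.min(2)>150);k=np.zeros(m.shape,np.uint8);k[98:128,268:296]=m[98:128,268:296]
    ys,xs=np.where(k);print(n,len(xs),xs.mean(),ys.mean(),xs.min(),xs.max(),ys.min(),ys.max())
t=grab_frame("top");b=np.load("top3.npy");w=t[195:225,110:240].astype(int)
m=(t.min(2)>150);k=m[185:235,120:235];ys,xs=np.where(k);print("top roof",len(xs),xs.min()+120,xs.max()+120,ys.min()+185,ys.max()+185)
if len(xs):print(onz("top",((xs.min()+xs.max())/2+120,(ys.min()+ys.max())/2+185),.132))
```

```text
rows with diffs [(90, 41), (94, 42), (98, 40), (102, 35), (106, 36), (110, 35), (114, 32), (118, 31), (122, 19), (126, 15), (130, 16), (134, 15), (138, 10), (142, 17), (146, 16)]
old 94 284.8936170212766 113.37234042553192 278 292 108 118<stdin>:7: RuntimeWarning: Mean of empty slice.
  ret = ret.dtype.type(ret / rcount)
Traceback (most recent call last):
ValueError: zero-size array to reduction operation minimum which has no identity
```

Run:
```python
from st import *
t=grab_frame("top");g=grab_frame("side")
print("side px colours",g[104:140:9,282].tolist())
m=(t.min(2)>140)[195:230,140:205].astype(np.uint8)
cs,_=cv2.findContours(m,0,2)
for c in cs:
    if cv2.contourArea(c)>30:
        x,y,w,h=cv2.boundingRect(c);print(x+140,y+195,w,h,onz("top",(x+140+(w-1)/2,y+195+(h-1)/2),.132))
print("expected",proj("top",(.5167,.35,.132)));rep()
```

```text
side px colours [[31, 36, 42], [28, 35, 39], [45, 47, 48], [83, 83, 73]]
153 203 28 19 [0.5169 0.3527 0.132 ]
expected [167.7283 212.0515]
t 24.1 z 0.06261553562447053 grip in flap frame -0.06391619435888864 -0.001302128042978672 tool yaw err deg -0.06392465099224243 zaxis [-0.0003  0.     -1.    ] F [-2.9104  1.0096  7.1137] M [-0.0459  0.5369 -0.0196] grip 39.91941511631012 0.019824010819977693
```

The shade is in place at (0.517, 0.353); the gripper was only blocking it in the side view. The plate is about 4 mm down. I hand in.

```bash
python3 -c "
from cell import hand_in
print(hand_in())"
```

```text
the job is handed in; nothing more can be done
None
```

I've handed the job in, with no verdict returned: by my measurements the shade hangs free over the bar, and the board's bare end is about 2.5 cm under the unlifted flap, gripped by its heat sink and pressing the plate down about 4 mm.

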